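# Turn a rinsed tray over onto its drying mat

## Task

The shallow steel tray has been rinsed and must dry upside down. Using the fingertips only, push it by the lip of its sloping end along the worktop until it stands against the raised kerb of the grey drying mat, then keep pushing the lip forward and up so that the tray tips up on edge against the kerb and flips over, and leave it lying open side down on the mat. Do not pinch its walls or lip, lift it or carry it over, and leave the cup, the bottle and the forceps where they are.

Things in the scene. Friction and masses are not known exactly. Their poses are not given: they have to be found in the camera images.
- tray: shallow open-topped steel tray, loose, about 90 g, open side up before the kerb. 80 (its x) by 96 (its y) mm over all, 18 mm high, walls 3 mm. Three walls are upright; the -x end, away from the kerb, slopes outward at about 45 deg to a flat lip. The flat bottom runs from x = -22 to +40 mm. Origin: 40 mm from either end, in the plane of the underside; z points out of the open side (up at the start)
- tray_lip (a point): middle of the lip's outer edge, the place to push: 40 mm behind the tray's origin, 16.5 mm above the underside. At the kerb, 1 to 4 N tip the tray if the finger rises with the lip by friction, on an 82 mm arc about kerb_foot's line (no rise: it jams). From 40 deg of tilt go on level, tip 40 to 45 mm up, pushing on the underside, until it falls over by itself some 20 deg past upright
- mat: drying mat of grey plastic with dark drain grooves, fixed to the worktop, 180 mm wide (its y). The kerb is a straight rib along y, x = 0 to 8 mm, 8 mm high; behind it the mat proper runs from x = 8 to 154 mm, its flat top 3 mm above the worktop. x points level from the kerb across the mat, the way the tray is pushed and flipped; z up. Origin as kerb_foot
- kerb_foot (a point): on the worktop, at the middle of the foot of the kerb's front face, axes as the mat's. The tray's lower +x edge comes to rest along the line through it (mat y) and turns about that line
- cup_1: lidded specimen cup, 64 mm wide, 63 mm high, standing beyond the far end of the mat; leave alone. Origin: centre of the underside
- bottle: small brown screw-cap bottle, 35 mm wide, 75 mm high, standing on the robot's left; leave alone. Origin: centre of the underside. Just behind it stands a fixed microscope, 0.4 m tall, about 0.6 m ahead of and 0.27 m left of the robot's base: come to the tray round its robot side. Behind the tray and mat lies a fixed balance 80 mm high
- forceps: steel forceps, 128 mm long (along its y) and 8 mm high, lying near the front edge of the worktop at the robot's right; leave alone. Origin: middle of the underside

How it is judged:
On the way, in this order (a step that is already met when the one before it is completed fails the run):
1. the tray, still bottom down, has been pushed up against the kerb (x of tray in the frame of mat between -0.05 and -0.025 m and angle between tray's own z axis and vertical below 0.5 rad and height (world z) of tray below 0.025 m), for 0.05 s.
2. the tray stands tipped up on edge at the kerb (x of tray in the frame of mat between -0.03 and 0.03 m and angle between tray's own z axis and vertical between 1.2 and 2.2 rad and height (world z) of tray below 0.065 m), for 0.05 s.
At the end, for the whole second after the job is handed in: the tray lies still and open side down (within 0.19 rad of level) on the mat, its centre 30 to 115 mm behind the kerb's front face and within 60 mm of the mat's middle line (angle between tray's own z axis and vertical above 2.95 rad and x of tray in the frame of mat between 0.03 and 0.115 m and y of tray in the frame of mat between -0.06 and 0.06 m and height (world z) of tray below 0.03 m and linear speed of tray below 0.02 m/s); the robot touches nothing.
It fails at once if the tray is lifted: underside over 30 mm up while level, over 50 mm up while turned over, or its centre over 75 mm up at any tilt ((angle between tray's own z axis and vertical below 0.3 rad and height (world z) of tray above 0.03 m) or height (world z) of tray above 0.075 m or (angle between tray's own z axis and vertical above 2.8 rad and height (world z) of tray above 0.05 m)).
It fails at once if the tray is carried or dragged over the kerb unturned (angle between tray's own z axis and vertical below 0.8 rad and x of tray in the frame of mat above 0 m).
It fails at once if the tray is pinched: the fingers grip its walls or lip between them (contact force between the fingers and tray above 1 N and x of the grasp point in the frame of tray between -0.041 and 0.045 m and y of the grasp point in the frame of tray between -0.053 and 0.053 m and z of the grasp point in the frame of tray between 0.012 and 0.036 m).
It fails at once if the cup, the bottle or the forceps are moved by over 20 mm (distance of any of cup_1, bottle, forceps from where it was at the start of the episode above 0.02 m).
It also fails if it takes over 42 s, if anything falls off the work surface, if the arm or the gripper's body presses on something with over 40 N, if the wrist force passes 120 N, or if a joint passes its speed limit or range.

## Robot

A 6-joint arm with a two-finger parallel gripper is mounted at the origin on a cart in front of the work surface, level with it; the furniture and walls round the work are solid. World frame = base frame: x ahead of the robot, y to its left, z up, the work surface at z = 0. Lengths are in m, angles in rad, forces in N, time in s.
With the tool pointing down it reaches from about 0.375 to 0.9 m from the base axis. Payload 3.1 kg.
Tool frame: the origin (TCP) lies at the very end of the fingers, on their centre line; the grasp point (between the pads) lies robot.grasp_offset behind it (robot.grasp_offset is the distance from the TCP to the grasp point, in m); z points along the fingers, y is the direction in which the jaws open and shut (so a half turn about z gives the same grasp; the last joint's range is limited). The gripper opens to 87 mm and grips with 3 to 60 N. Pads are 19 mm wide; open, the fingers measure 117 mm over their backs; the gripper's body (75 mm by 190 mm) begins 51 mm behind the grasp point.
Start: joints at [-1.312, 0.527, 1.433, -0, 1.181, -0.178], TCP at [0.265, -0.566, 0.195] pointing down, gripper open.
Joint ranges: [-3.08, 3.08], [-0.75, 2.2], [0.22, 2.44], [-1.43, 4.57], [0, 2.65], [-2.85, 2.85]. Speed limits (rad/s): [2.79, 2.79, 3.14, 3.14, 3.14, 3.14].

## Interface

Orientations are given as a unit quaternion [x, y, z, w].
In Python, from rig import robot gives the robot as it stands.
- The arm moves only by the tool drive_tool, never from a script. Its argument "targets" is one flat list of numbers, 6 for each row, row after row: the shift along the tool's x, y, z in cm, then the turn, a rotation vector about the tool's x, y, z in degrees. A call has 1 to 12 rows; each row is the pose to reach, as a shift and turn from the pose commanded when the call began, along the tool's axes at that moment; what a row does not reach only later rows make up. A row lasts 1/12 s, in which the tool goes at most 41.7 mm and 7.16 degrees, less where a joint would pass 70% of its speed; a pose out of reach is approached as far as the arm can. A call with a gripper value outside its range is refused whole. "grip" is the gripper command: -1 is fully open, 1 is shut, values between are in proportion, set as the call begins (left out, the last holds). The fingers move at their own pace and stop on an object; "squeeze" is the grip in N (left out, the last holds). Time passes only in rows, so rows that repeat a pose let the fingers close. It gives the time, the measured TCP pose, the force and the opening at its end, in the units of the state.
- robot.get_obs(): the state, without advancing time (a new reading comes with each control period).
- robot.camera(name): name is "scene" or "top"; returns (picture, depth): 384x512x3 uint8, red, green, blue; 384x512 float32, m along the optical axis (not along the pixel's ray), 0 where there is no reading.
- robot.calibration(name): a dict with "mtx" (3x3 intrinsics, pixels), "distortion" ([k1, k2, p1, p2, k3] as OpenCV has them; the pictures are not rectified), "R" (3x3) and "t" (3): a world point X has camera coordinates R X + t. Camera axes: x right, y down, z forward; pixel columns grow to the right and rows downward; lengths in m; the calibration is good to about 2 mm. A picture is of the moment at which its call begins. calibration takes no time and is no camera call.
- robot.hand_in(): hands the job in, once; it reports no verdict.
The state is a dict: "time": time; "q": joint angles; "joint_velocities": joint speeds; "joint_torque": joint torques, N m; "position": TCP position; "tool_rot": TCP orientation; "ft_force": force on the tool from outside, world axes, zero at the start; "moment": the same for the moment, N m; "grip_width": finger opening in m.
Only numpy, scipy, OpenCV 4.12 (cv2) and the standard library are available. Lean on these libraries where they do the work, as an engineer would, in place of code of your own. Each camera call takes 0.05 s, during which the arm holds its last target.

## Working session

There is one attempt and no reset: what is moved stays moved. The work goes in short steps, Python scripts to look and compute and a tool call to move; the robot and the scene stay as the last step left them, time stands still between calls to the robot, and variables do not carry over. Pictures are saved under pics/ and viewed, and the job is handed in when it is done.

Besides the shell and the picture viewer there is one more tool, called as name(argument=value, ...), one argument or row to a line, values as JSON. drive_tool: Moves the arm, as the interface text tells. Its arguments: {"type":"object","properties":{"targets":{"type":"array","items":{"type":"number"}},"grip":{"type":"number"},"squeeze":{"type":"number"}},"required":["targets"]}

```bash
ls; mkdir -p pics
python3 - <<'E'
from rig import robot
import cv2,numpy as np
print(robot.get_obs(), robot.grasp_offset)
for n in ("scene","top"):
    p,d=robot.camera(n); cv2.imwrite(f"pics/{n}0.png",p[:,:,::-1]); np.savez(f"pics/{n}0.npz",p=p,d=d)
    c=robot.calibration(n); print(n,{k:np.round(v,4).tolist() for k,v in c.items()})
E
```

```text
pics
{'time': 0.0, 'q': array([-1.31152488e+00,  5.28457009e-01,  1.43394181e+00, -7.45869799e-06,
        1.18134478e+00, -1.78492932e-01]), 'joint_velocities': array([-0.00071819, -0.00139414,  0.00029954,  0.00010793,  0.00168626,
        0.0003286 ]), 'joint_torque': array([-1.30293383e-04, -4.40041959e+01, -1.76596624e+01,  6.34090765e-02,
        5.82580583e-02, -1.63943096e-04]), 'position': array([ 0.26476793, -0.5652661 ,  0.19406474]), 'tool_rot': array([ 9.76139906e-01,  2.17139878e-01, -4.68715199e-05, -1.07445727e-03]), 'ft_force': array([ 1.05201929,  0.20844727, -0.79412968]), 'moment': array([-0.02402521, -0.01440396, -0.02859591]), 'grip_width': 0.08713721075060855} 0.0187
scene {'mtx': [[410.2009, 0.0, 256.6518], [0.0, 410.2009, 191.4824], [0.0, 0.0, 1.0]], 'distortion': [-0.1266, 0.0, 0.0, 0.0, 0.0], 'R': [[0.6453, -0.7639, -0.0065], [-0.4099, -0.339, -0.8468], [0.6447, 0.5491, -0.5319]], 't': [-0.3405, 0.2358, 1.0506]}
top {'mtx': [[451.8879, 0.0, 246.2098], [0.0, 451.8879, 193.0767], [0.0, 0.0, 1.0]], 'distortion': [-0.0395, 0.0, 0.0, 0.0, 0.0], 'R': [[0.0202, -0.9996, 0.0204], [-0.9921, -0.0225, -0.1231], [0.1235, -0.0177, -0.9922]], 't': [-0.0668, 0.4751, 1.1105]}
```

View pics/scene0.png

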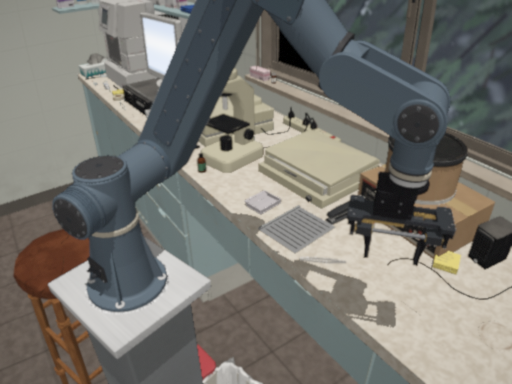

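View pics/top0.png

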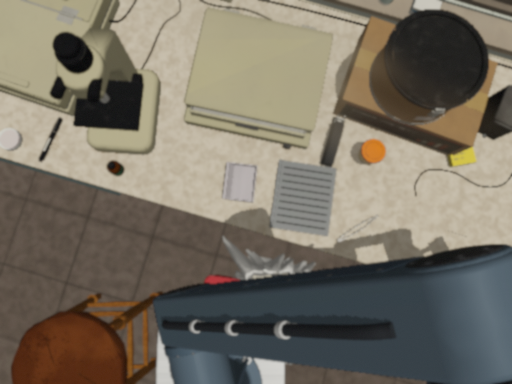

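```bash
cat > h.py <<'E'
import numpy as np,cv2
from rig import robot
def ray(n,uv,z):
    c=robot.calibration(n);K=np.array(c["mtx"]);R=np.array(c["R"]);t=np.array(c["t"])
    u=cv2.undistortPoints(np.array(uv,float).reshape(-1,1,2),K,np.array(c["distortion"],float)).reshape(-1,2)
    o=-R.T@t; d=np.c_[u,np.ones(len(u))]@R
    return o+d*((z-o[2])/d[:,2])[:,None]
def proj(n,X):
    c=robot.calibration(n);K=np.array(c["mtx"]);R=np.array(c["R"]);t=np.array(c["t"])
    return cv2.projectPoints(np.array(X,float).reshape(-1,3),cv2.Rodrigues(R)[0],t,K,np.array(c["distortion"],float))[0].reshape(-1,2)
E
python3 - <<'E'
import numpy as np,cv2
a=np.load("pics/top0.npz")["p"][140:250,210:390,::-1]
cv2.imwrite("pics/top0z.png",cv2.resize(a,None,fx=4.4,fy=4.4,interpolation=cv2.INTER_CUBIC))
a=np.load("pics/scene0.npz")["p"][170:270,230:370,::-1]
cv2.imwrite("pics/scene0z.png",cv2.resize(a,None,fx=5,fy=5,interpolation=cv2.INTER_CUBIC))
E
```

```text
(no output)
```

View pics/top0z.png

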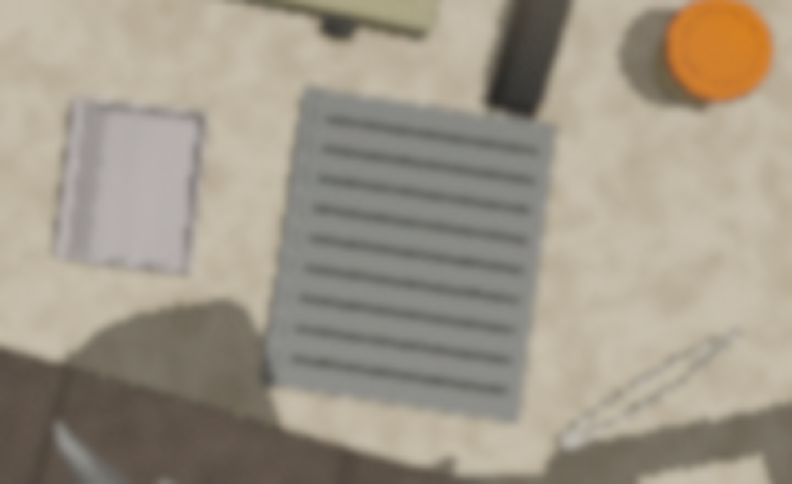

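View pics/scene0z.png

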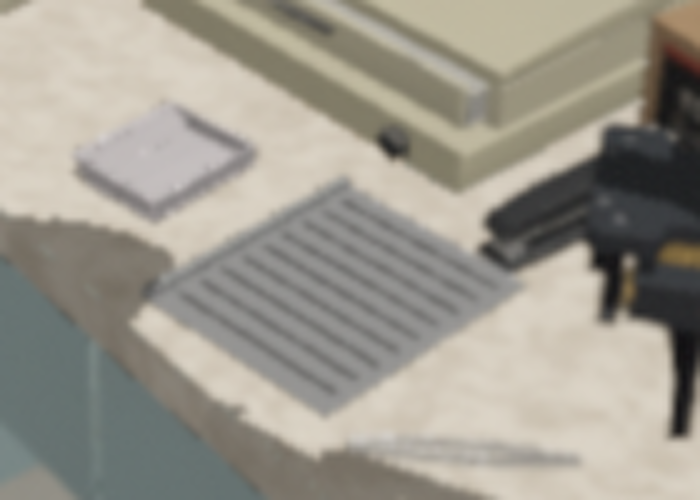

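Run:
```python
from h import *
c=robot.calibration("top");print("cam",-np.array(c["R"]).T@np.array(c["t"]))
p=np.load("pics/top0.npz")["p"]; d=np.load("pics/top0.npz")["d"]
hsv=cv2.cvtColor(p,cv2.COLOR_RGB2HSV); 
for (u,v) in [(240,182),(230,182),(300,172),(255,210),(205,170)]: print((u,v),p[v,u],hsv[v,u],d[v,u])
def z(pt): return [(x+.5)/4.4-.5+o for x,o in zip(pt,(210,140))]
M=[z(q) for q in [(306,88),(553,126),(520,418),(266,385)]]
T=[z(q) for q in [(73,98),(205,113),(187,273),(55,258)]]
XM=np.vstack([ray("top",[M[0],M[3]],.008),ray("top",[M[1],M[2]],.003)])
XT=ray("top",T,.0175)
print(np.round(XM,4));print(np.round(XT,4))
print("mat sizes",np.linalg.norm(XM[0]-XM[1]),np.linalg.norm(XM[2]-XM[3]),np.linalg.norm((XM[0]+XM[1]-XM[2]-XM[3])/2))
print("tray",[np.linalg.norm(XT[i]-XT[(i+1)%4]) for i in range(4)])
# masks
h,s,v=[hsv[...,i].astype(int) for i in range(3)]
P=p.astype(int); rb=P[...,0]-P[...,2]
for name,box,m in (("tray",(215,262,155,210),rb<22),("mat",(265,345,155,240),(rb<14)&(v>90))):
    mm=np.zeros(m.shape,np.uint8); x0,x1,y0,y1=box; mm[y0:y1,x0:x1]=m[y0:y1,x0:x1]
    mm=cv2.morphologyEx(mm,cv2.MORPH_CLOSE,np.ones((5,5)))
    cs=max(cv2.findContours(mm,0,2)[0],key=cv2.contourArea)
    r=cv2.minAreaRect(cs); b=cv2.boxPoints(r); print(name,cv2.contourArea(cs),r,b.tolist())
    X=ray("top",b,.0175 if name=="tray" else .004);print(np.round(X,4).tolist(),X.mean(0))
for nm,px,zz in (("bottle",(116,168),.07),("cup",(372.5,151),.063),("balance front",(192,118),.06),("balF",(305,143),.08)): print(nm,ray("top",[px],zz))
```

```text
cam [ 0.33560447 -0.03639098  1.16165111]
(240, 182) [182 176 173] [ 10  13 182] 1.172857
(230, 182) [156 149 148] [  4  13 156] 1.1710583
(300, 172) [136 136 133] [ 30   6 136] 1.1775666
(255, 210) [116 107  92] [ 19  53 116] 1.1654927
(205, 170) [196 186 168] [ 19  36 196] 1.1791471
[[ 0.5688 -0.141   0.008 ]
 [ 0.393  -0.1197  0.008 ]
 [ 0.5505 -0.2889  0.003 ]
 [ 0.3771 -0.2688  0.003 ]]
[[ 0.5576 -0.0037  0.0175]
 [ 0.5506 -0.0811  0.0175]
 [ 0.4563 -0.0723  0.0175]
 [ 0.4633  0.0042  0.0175]]
mat sizes 0.17710500730757606 0.17463691216619676 0.14960431953459455
tray [np.float64(0.07767107633569502), np.float64(0.09468661236077912), np.float64(0.07687177428444482), np.float64(0.09465728944286657)]
tray 1162.0 ((239.52310180664062, 181.81539916992188), (32.74517059326172, 38.20269775390625), 7.125016689300537) [[220.90771484375, 198.73846435546875], [225.64617919921875, 160.83078002929688], [258.13848876953125, 164.892333984375], [253.4000244140625, 202.80001831054688]]
[[0.462, 0.0073, 0.0175], [0.5604, -0.0022, 0.0175], [0.5518, -0.0861, 0.0175], [0.4535, -0.0756, 0.0175]] [ 0.50690247 -0.03915944  0.0175    ]
mat 3826.0 ((302.8959655761719, 196.67630004882812), (59.15024948120117, 69.33808135986328), 8.746162414550781) [[268.3930969238281, 226.44508361816406], [278.9364318847656, 157.9132843017578], [337.3988342285156, 166.9075164794922], [326.8554992675781, 235.43931579589844]]
[[0.3948, -0.1156, 0.004], [0.5742, -0.1407, 0.004], [0.5541, -0.2942, 0.004], [0.3749, -0.2662, 0.004]] [ 0.47447874 -0.20418184  0.004     ]
bottle [[0.5260072 0.2637727 0.07     ]]
cup [[ 0.58557508 -0.36986953  0.063     ]]
balance front [[0.65921464 0.08364228 0.06      ]]
balF [[ 0.59737562 -0.19756897  0.08      ]]
```

The top view shows the tray (lip at left, centre near (240,182)) and the mat with its kerb at left (277,160)–(270,227). The bottle is at (116,168), the cup at (372,151) and the forceps at (357,228). The measured sizes agree: tray 77×95 mm, mat 150×176 mm. The kerb foot is about (0.4825, -0.1285) and mat x points 7.4° off -y.

Next I move behind the lip and turn the jaws parallel to the kerb.

drive_tool(
  targets=[1,-1,0,0,0,-3,3,-2.7,0,0,0,-8,5.2,-4.8,0,0,0,-13,7.5,-6.9,0,0,0,-18,9.8,-9,0,0,0,-23,12.1,-11.1,0,0,0,-28,14.4,-13.2,0,0,0,-33,16.7,-15.3,0,0,0,-38,19,-17.4,0,0,0,-43,21.3,-19.5,0,0,0,-48,23.3,-21.3,0,0,0,-53,24.3,-22.3,0,0,0,-57.5],
  grip=-0.15,
  squeeze=20,
)

```text
time: 1.1
position: [0.3906, -0.2576, 0.1947]
tool_rot: [0.749, 0.662, 0.0, -0.001]
ft_force: [-0.7, -0.3, 0.2]
grip_width: 0.0502
```

drive_tool(
  targets=[2.5,0.7,0,0,0,0,5.5,1.5,0,0,0,0,8.5,2.3,0,0,0,0,11.5,3.1,0,0,0,0,14.5,3.9,0,0,0,0,17.5,4.7,0,0,0,0,20.5,5.5,0,0,0,0,23.5,6.3,0,0,0,0,26.5,7.1,0,0,0,0,29.5,7.9,0,0,0,0,31.4,8.5,0,0,0,0,31.9,8.6,0,0,0,0],
)

```text
time: 2.1
position: [0.5179, 0.047, 0.1948]
tool_rot: [0.75, 0.661, 0.001, -0.0]
ft_force: [-0.9, -0.2, 0.5]
grip_width: 0.05
```

drive_tool(
  targets=[0,0,0,0,0,0,0,0,0,0,0,0],
)

```text
time: 2.27
position: [0.5163, 0.0439, 0.1947]
tool_rot: [0.751, 0.66, -0.001, -0.0]
ft_force: [-0.3, -1.2, 1.0]
grip_width: 0.0501
```

```bash
cat >> h.py <<'E'
from scipy.spatial.transform import Rotation as Rn
KF=np.array([.4825,-.1285]); A=np.radians(7.4); MX=np.array([-np.sin(A),-np.cos(A)]); MY=np.array([np.cos(A),-np.sin(A)])
def mat(p): d=np.array(p[:2])-KF; return np.round([d@MX*1e3,d@MY*1e3,p[2]*1e3],1)
def st():
    o=robot.get_obs(); R=Rn.from_quat(o["tool_rot"]).as_matrix(); f=o["ft_force"]
    print("t",round(o["time"],2),"mat mm",mat(o["position"]),"toolx ang",np.degrees(np.arctan2(R[1,0],R[0,0])).round(2),"z",R[:,2].round(4),"f mat",np.round([f[:2]@MX,f[:2]@MY,f[2]],2),"w",o["grip_width"])
E
python3 - <<'E'
from h import *
st()
for n,b in (("top",(140,250,150,330)),("scene",(150,270,200,350))):
    p,d=robot.camera(n); cv2.imwrite(f"pics/{n}1.png",cv2.resize(p[b[0]:b[1],b[2]:b[3],::-1],None,fx=4.4,fy=4.4,interpolation=cv2.INTER_CUBIC))
E
```

```text
t 2.27 mat mm [-175.3   11.3  194.7] toolx ang 82.62 z [-1.3e-03 -5.0e-04 -1.0e+00] f mat [ 1.18 -0.17  0.99] w 0.05011168592636912
```

View pics/scene1.png

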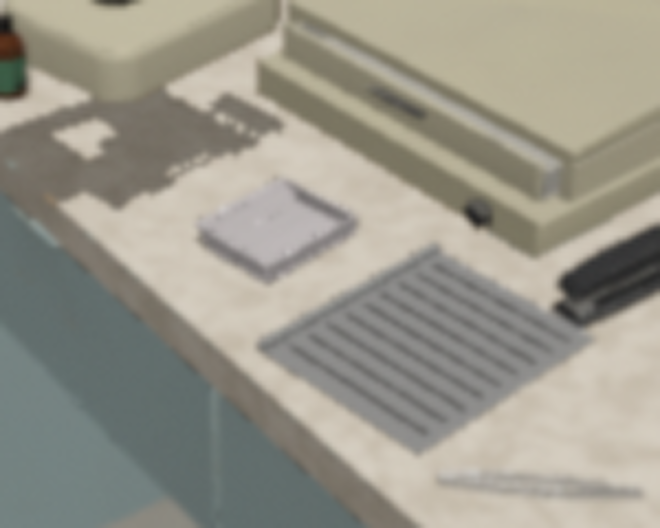

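View pics/top1.png

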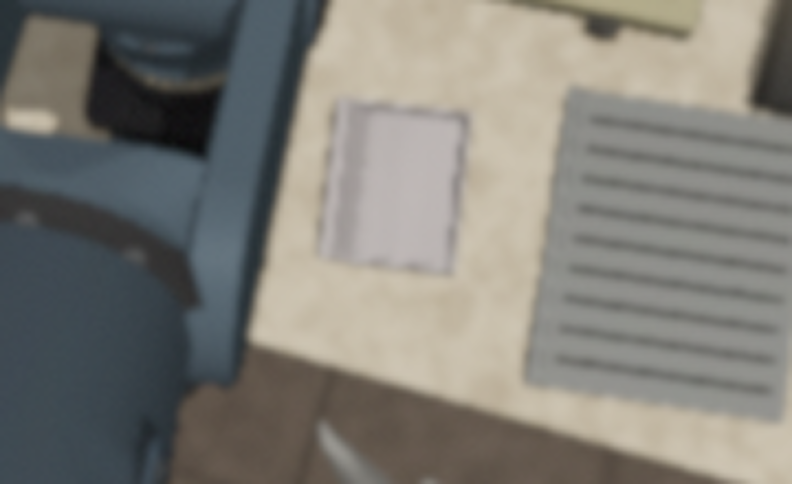

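drive_tool(
  targets=[0,0,1.5,0,0,0,0,0,3.5,0,0,0,0,0,5.5,0,0,0,0,0,7.5,0,0,0,0,0,9.5,0,0,0,0,0,11.5,0,0,0,0,0,13.5,0,0,0,0,0,15.5,0,0,0,0,0,17.2,0,0,0,0,0,18.2,0,0,0,0,0,18.8,0,0,0,0,0,18.9,0,0,0],
)

```text
time: 3.37
position: [0.5165, 0.0435, 0.0053]
tool_rot: [0.752, 0.659, -0.001, -0.001]
ft_force: [-0.4, -0.4, 0.6]
grip_width: 0.0501
```

Run:
```python
from h import *
st()
for n,b in (("scene",(150,270,200,350)),):
    p,d=robot.camera(n); cv2.imwrite(f"pics/{n}2.png",cv2.resize(p[b[0]:b[1],b[2]:b[3],::-1],None,fx=4.4,fy=4.4,interpolation=cv2.INTER_CUBIC))
st()
```

```text
t 3.37 mat mm [-174.9   11.5    5.3] toolx ang 82.51 z [-1.5e-03  1.0e-04 -1.0e+00] f mat [ 0.41 -0.34  0.63] w 0.05010080133002844
t 3.42 mat mm [-175.1   11.9    5.8] toolx ang 82.53 z [-6.e-04  0.e+00 -1.e+00] f mat [-0.16  0.07  0.86] w 0.04990159823163801
```

View pics/scene2.png

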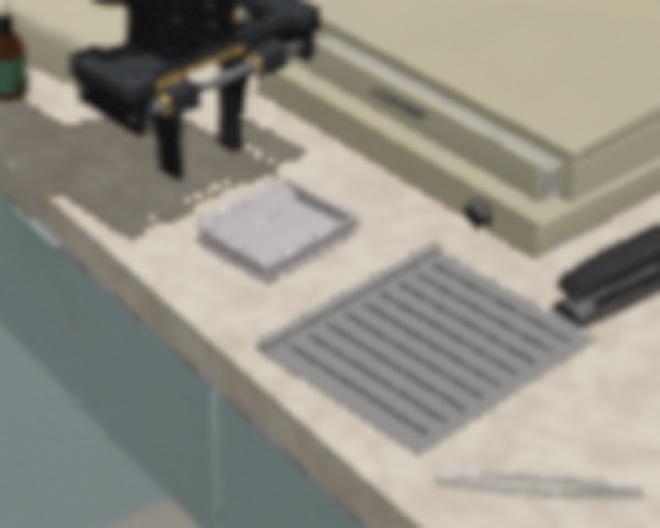

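The fingers, near zoom (172,170) and (233,145), straddle the middle of the lip from behind, and the tray has not moved. Now I push towards the kerb.

drive_tool(
  targets=[-1,0,0,0,0,0,-2,0,0,0,0,0,-2.6,0,0,0,0,0,-3.1,0,0,0,0,0,-3.6,0,0,0,0,0,-4.2,0,0,0,0,0,-4.8,0,0,0,0,0,-5.4,0,0,0,0,0,-6,0,0,0,0,0,-6.6,0,0,0,0,0,-7.2,0,0,0,0,0,-7.7,0,0,0,0,0],
)

```text
time: 4.42
position: [0.507, -0.0328, 0.006]
tool_rot: [0.751, 0.66, -0.0, -0.0]
ft_force: [0.6, -0.0, -0.3]
grip_width: 0.0501
```

Run:
```python
from h import *
st()
for n,b in (("scene",(150,270,200,350)),):
    p,d=robot.camera(n); cv2.imwrite(f"pics/{n}3.png",cv2.resize(p[b[0]:b[1],b[2]:b[3],::-1],None,fx=4.4,fy=4.4,interpolation=cv2.INTER_CUBIC))
st()
```

```text
t 4.42 mat mm [-98.   11.9   6. ] toolx ang 82.57 z [-1.e-04 -0.e+00 -1.e+00] f mat [-0.04  0.65 -0.25] w 0.05008837126501467
t 4.47 mat mm [-97.4  12.1   6. ] toolx ang 82.54 z [ 1.e-04 -3.e-04 -1.e+00] f mat [ 0.55 -0.38  0.1 ] w 0.049836855311973446
```

View pics/scene3.png

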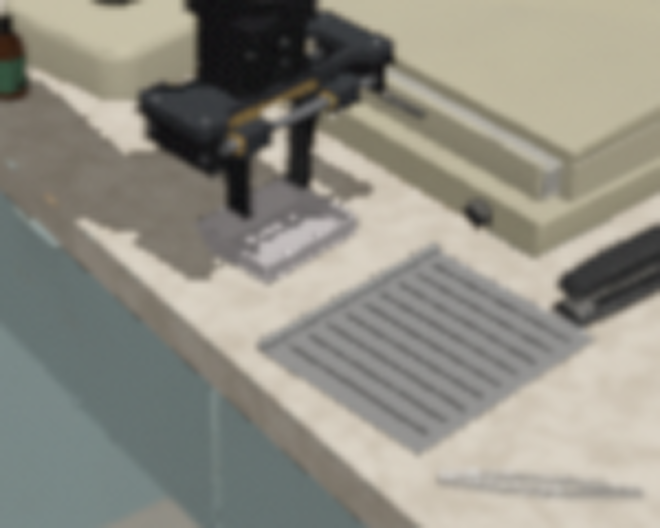

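Run:
```python
from h import *
o=robot.get_obs(); p=o["position"]
def z(uv): return np.round((uv-[200,150])*4.4,0)
c=robot.calibration("scene"); print("cam",-np.array(c["R"]).T@np.array(c["t"]))
w=lambda x,y,zz:[*(KF+(x/1e3)*MX+(y/1e3)*MY),zz/1e3]
x,y,zz=mat(p)
print("fingers base",[z(proj("scene",[w(x,y+s,zz)])[0]) for s in(-32,32)])
print("tray corners top",[z(proj("scene",[w(a,12+b,18)])[0]) for a,b in((-132,-48),(-132,48),(-52,48),(-52,-48))])
print("kerb foot ends",[z(proj("scene",[w(0,b,0)])[0]) for b in(-90,90)])
print("mat far",[z(proj("scene",[w(154,b,3)])[0]) for b in(-90,90)])
def unz(q): return [(q[0]+.5)/4.4-.5+200,(q[1]+.5)/4.4-.5+150]
for q,h in (((198,228),18),((280,180),18),((357,218),18),((270,265),18),((262,350),0),((437,243),8),((592,342),3),((420,453),3)):
    print(q,h,mat(ray("scene",[unz(q)],h/1e3)[0]))
pic,d=robot.camera("top"); cv2.imwrite("pics/top3.png",cv2.resize(pic[140:250,170:350,::-1],None,fx=4.4,fy=4.4,interpolation=cv2.INTER_CUBIC))
```

```text
cam [-0.36090865 -0.7570811   0.75622073]
fingers base [array([234., 244.]), array([296., 212.])]
tray corners top [array([186., 220.]), array([280., 174.]), array([354., 215.]), array([259., 265.])]
kerb foot ends [array([253., 349.]), array([431., 248.])]
mat far [array([417., 453.]), array([594., 336.])]
(198, 228) 18 [-120.8  -36.    18. ]
(280, 180) 18 [-128.3   54.3   18. ]
(357, 218) 18 [-50.1  59.7  18. ]
(270, 265) 18 [-49.2 -29.8  18. ]
(262, 350) 0 [  3.2 -86.    0. ]
(437, 243) 8 [ 3.7 90.1  8. ]
(592, 342) 3 [155.2  83.9   3. ]
(420, 453) 3 [153.7 -88.3   3. ]
```

View pics/top3.png

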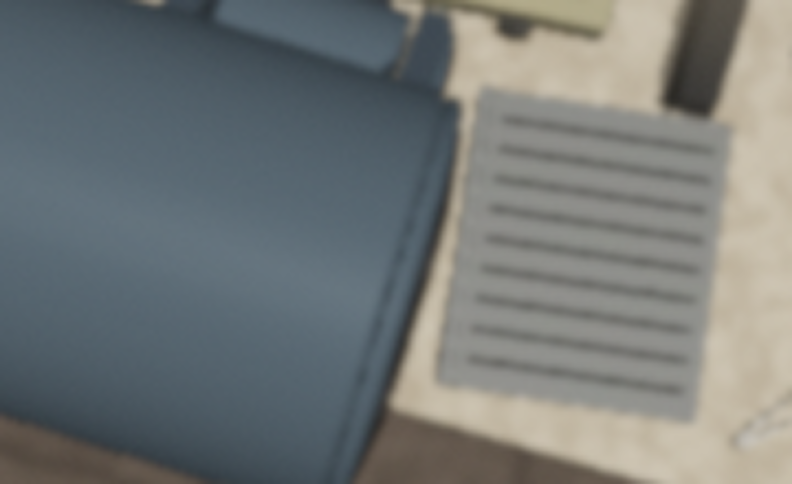

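Run:
```python
from h import *
def z(uv): return np.round((uv-[200,150])*4.4,0)
w=lambda x,y,zz:[*(KF+(x/1e3)*MX+(y/1e3)*MY),zz/1e3]
for zz in (5,15,25): print(zz,"prev",[z(proj("scene",[w(-175,11.7+s,zz)])[0]) for s in(-32,32)],"now",[z(proj("scene",[w(-97.5,12+s,zz)])[0]) for s in(-32,32)])
p,d=robot.camera("scene"); np.savez("pics/s4.npz",p=p,d=d)
st()
# dark finger pixels -> 3D via depth
c=robot.calibration("scene");K=np.array(c["mtx"]);R=np.array(c["R"]);t=np.array(c["t"])
m=(p.max(2)<50); 
for u0,u1 in((248,260),(262,274)):
  for v in range(180,206,2):
    us=[u for u in range(u0,u1) if m[v,u] and d[v,u]>0]
    if us:
        u=int(np.median(us)); q=cv2.undistortPoints(np.array([[[u,v]]],float),K,np.array(c["distortion"])).reshape(2)
        X=R.T@(d[v,u]*np.array([*q,1])-t); print(v,u,len(us),d[v,u],mat(X))
b=(170,220,230,300)
cv2.imwrite("pics/scene4.png",cv2.resize(p[b[0]:b[1],b[2]:b[3],::-1],None,fx=10,fy=10,interpolation=cv2.INTER_CUBIC))
```

```text
5 prev [array([166., 204.]), array([228., 174.])] now [array([234., 245.]), array([296., 213.])]
15 prev [array([165., 193.]), array([228., 163.])] now [array([233., 234.]), array([296., 202.])]
25 prev [array([165., 182.]), array([228., 152.])] now [array([233., 223.]), array([296., 191.])]
t 4.57 mat mm [-98.3  12.    6. ] toolx ang 82.54 z [ 1.e-04  0.e+00 -1.e+00] f mat [0.75 0.2  1.12] w 0.049443635089591535
180 249 4 1.2169752 [-60.3 -67.9 138. ]
182 253 6 1.2400559 [-64.8 -48.1 121. ]
184 248 2 1.219914 [-59.6 -72.7 126.4]
186 251 8 1.2929989 [-98.2 -27.1  83.3]
188 251 8 1.2971056 [-98.4 -27.1  75.8]
190 253 4 1.2993327 [-93.1 -23.5  69.2]
192 254 5 1.3024175 [-90.4 -21.7  62.2]
194 254 5 1.3137968 [-95.1 -17.6  50.7]
196 254 5 1.3134038 [-92.4 -20.1  45.5]
198 255 2 1.314918 [-88.7 -19.3  39.2]
180 268 4 1.3244336 [-88.9  38.1  83. ]
182 268 4 1.3245292 [-86.4  35.9  77.4]
184 268 3 1.3264138 [-85.1  34.6  71. ]
186 268 3 1.3372364 [-89.2  38.7  59.9]
188 268 3 1.3420298 [-89.6  39.2  51.8]
190 267 4 1.3509576 [-94.7  39.7  41.6]
```

View pics/scene4.png

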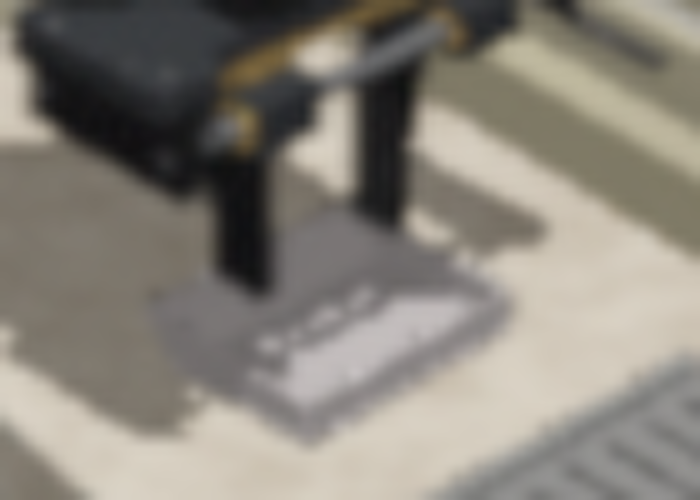

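Run:
```python
from h import *
R=Rn.from_quat([.97614,.21714,0,-.001]).as_matrix()
for zz in(.194,.205,.215):
  print(zz,[proj("scene",[np.array([.26477,-.56527,zz])+R[:,1]*s])[0].round(1) for s in(-.051,.051)])
p=np.load("pics/scene0.npz")["p"]; d=np.load("pics/scene0.npz")["d"]
cv2.imwrite("pics/scene0g.png",cv2.resize(p[180:280,320:470,::-1],None,fx=5,fy=5,interpolation=cv2.INTER_CUBIC))
```

```text
0.194 [array([361.3, 264.5]), array([412.5, 272.6])]
0.205 [array([362.1, 260.4]), array([413.6, 268.5])]
0.215 [array([362.8, 256.7]), array([414.7, 264.8])]
```

View pics/scene0g.png

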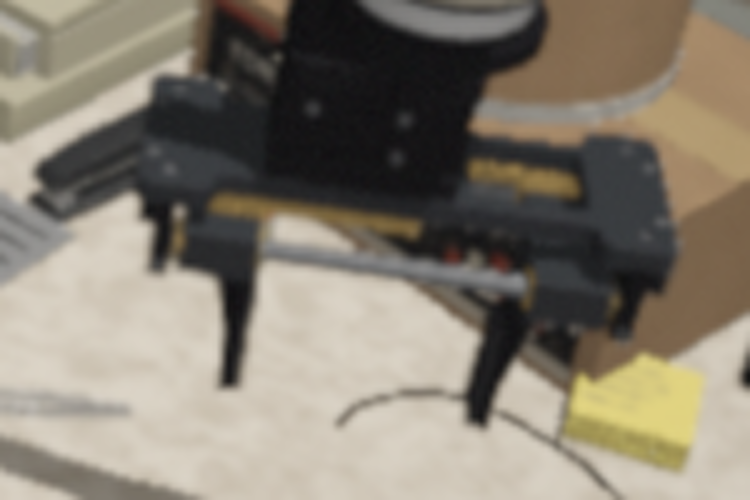

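The tray has not moved, because the fingertips passed over the lip and are now above its interior. In both this view and the start view, the drawn finger ends sit about 20 mm higher than the reported TCP (start tips at (366,257) and (416,265)). I'll back off over the same path and lower the tips while checking pictures and force.

drive_tool(
  targets=[0,0,-1,0,0,0,1,0,-1.5,0,0,0,2.5,0,-1.5,0,0,0,4,0,-1.5,0,0,0,5.5,0,-1.5,0,0,0,6.7,0,-1.5,0,0,0,7.7,0,-1.5,0,0,0,7.7,0,0,0,0,0,7.7,0,0.4,0,0,0,7.7,0,0.4,0,0,0],
)

```text
time: 5.4
position: [0.5161, 0.0448, 0.0014]
tool_rot: [0.751, 0.66, -0.001, -0.001]
ft_force: [0.3, 0.3, 0.4]
grip_width: 0.0504
```

```bash
cat >> h.py <<'E'
def snap(n,name,b,f):
    p,d=robot.camera(n); cv2.imwrite(f"pics/{name}.png",cv2.resize(p[b[0]:b[1],b[2]:b[3],::-1],None,fx=f,fy=f,interpolation=cv2.INTER_CUBIC)); return p,d
E
python3 - <<'E'
from h import *
st(); snap("scene","scene5",(160,230,215,315),7); st()
E
```

```text
t 5.4 mat mm [-176.2   11.     1.4] toolx ang 82.62 z [-2.3e-03  2.0e-04 -1.0e+00] f mat [-0.33  0.24  0.4 ] w 0.05040903956445443
t 5.45 mat mm [-175.9   11.4    1.7] toolx ang 82.6 z [-1.5e-03  1.0e-04 -1.0e+00] f mat [-0.68  0.36 -0.49] w 0.04995920132821891
```

View pics/scene5.png

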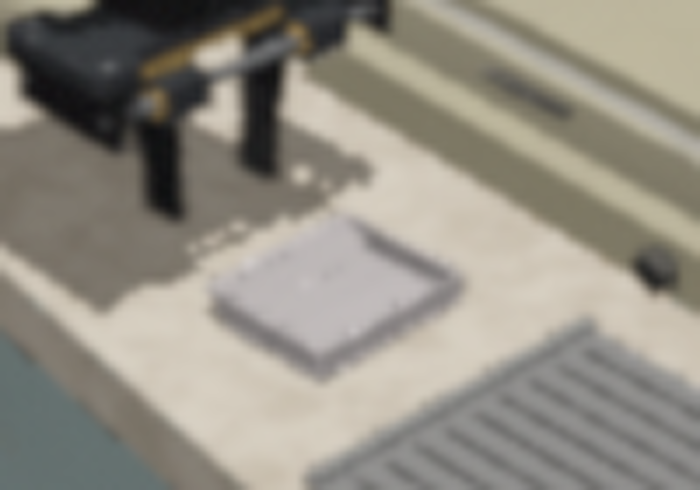

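Reported z is 1.5 mm while the tips, seen at (238.6,190.7) and (252.4,185), lie at about 24 mm. There is no contact force. I'll lower in small steps.

drive_tool(
  targets=[0,0,0.3,0,0,0,0,0,0.6,0,0,0,0,0,0.9,0,0,0,0,0,1.1,0,0,0,0,0,1.1,0,0,0],
)

```text
time: 5.87
position: [0.5167, 0.044, -0.0093]
tool_rot: [0.752, 0.66, -0.0, -0.0]
ft_force: [0.8, 0.5, -0.7]
grip_width: 0.0504
```

Run:
```python
from h import *
st(); snap("scene","scene6",(160,230,215,315),7); st()
```

```text
t 5.87 mat mm [-175.5   11.7   -9.3] toolx ang 82.56 z [-8.e-04  1.e-04 -1.e+00] f mat [-0.59  0.72 -0.71] w 0.05038717398735373
t 5.92 mat mm [-175.5   11.8   -9.2] toolx ang 82.56 z [-5.e-04  1.e-04 -1.e+00] f mat [ 1.71 -0.35 -0.02] w 0.050152950321349296
```

View pics/scene6.png

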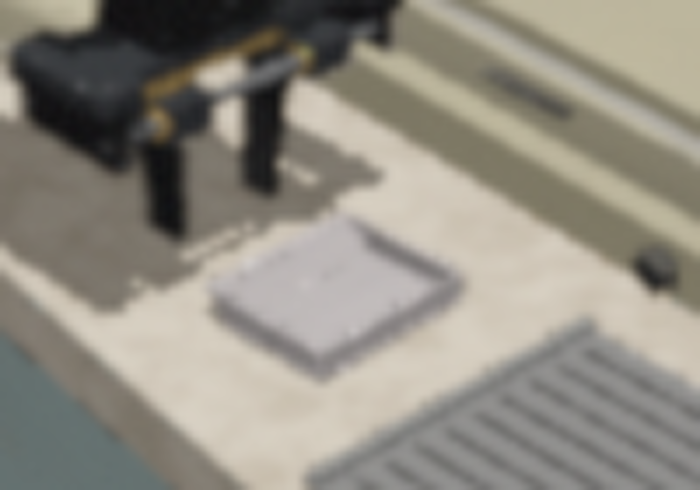

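drive_tool(
  targets=[0,0,0.3,0,0,0,0,0,0.6,0,0,0,0,0,0.7,0,0,0,0,0,0.7,0,0,0],
)

```text
time: 6.25
position: [0.5167, 0.0443, -0.0163]
tool_rot: [0.751, 0.66, -0.0, -0.0]
ft_force: [-0.2, 0.3, 0.7]
grip_width: 0.0504
```

drive_tool(
  targets=[0,0,0.2,0,0,0,0,0,0.3,0,0,0,0,0,0.3,0,0,0],
)

```text
time: 6.5
position: [0.5169, 0.0442, -0.0191]
tool_rot: [0.751, 0.66, -0.0, -0.0]
ft_force: [0.5, 0.6, 1.2]
grip_width: 0.0501
```

drive_tool(
  targets=[0,0,0.1,0,0,0,0,0,0.2,0,0,0,0,0,0.2,0,0,0],
)

```text
time: 6.75
position: [0.5169, 0.0442, -0.0211]
tool_rot: [0.751, 0.66, -0.0, -0.0]
ft_force: [0.4, 1.0, 0.3]
grip_width: 0.0498
```

Run:
```python
from h import *
st(); snap("scene","scene7",(160,230,215,315),7); st()
```

```text
t 6.75 mat mm [-175.7   11.9  -21.1] toolx ang 82.59 z [-2.e-04  0.e+00 -1.e+00] f mat [-1.01  0.24  0.32] w 0.04983268271171174
t 6.8 mat mm [-175.7   11.9  -21. ] toolx ang 82.58 z [-1.e-04  0.e+00 -1.e+00] f mat [-0.7   0.13  0.28] w 0.0501230951146223
```

View pics/scene7.png

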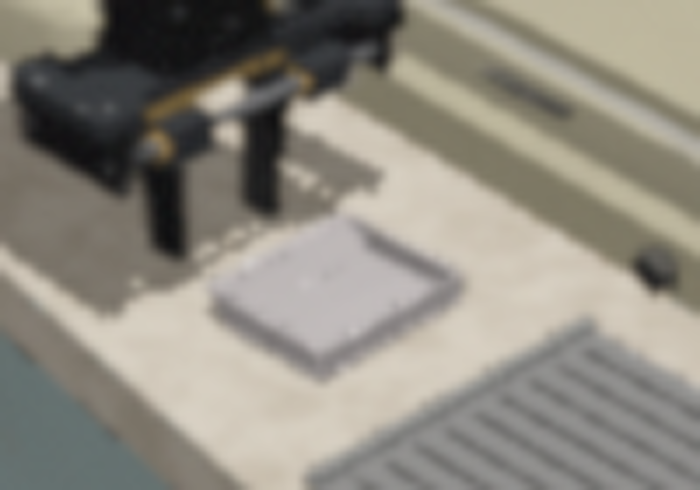

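At reported -21 the tips, at (239,196.4) and (253,190.3), are truly about 5 mm up with no contact, so the offset is about 25 mm. I repeat the push.

drive_tool(
  targets=[-1,0,0,0,0,0,-2,0,0,0,0,0,-2.6,0,0,0,0,0,-3.1,0,0,0,0,0,-3.5,0,0,0,0,0,-3.9,0,0,0,0,0,-4.3,0,0,0,0,0,-4.7,0,0,0,0,0,-5.1,0,0,0,0,0,-5.5,0,0,0,0,0,-5.8,0,0,0,0,0,-6,0,0,0,0,0],
)

```text
time: 7.8
position: [0.5092, -0.0157, -0.0209]
tool_rot: [0.751, 0.66, 0.0, 0.0]
ft_force: [1.7, 0.6, 0.4]
grip_width: 0.0503
```

Run:
```python
from h import *
st(); snap("scene","scene8",(160,230,215,315),7); st()
```

```text
t 7.8 mat mm [-115.3   12.   -20.9] toolx ang 82.57 z [ 1.e-04  0.e+00 -1.e+00] f mat [-0.78  1.6   0.39] w 0.05027622387860047
t 7.85 mat mm [-115.2   12.   -21. ] toolx ang 82.57 z [-1.e-04 -1.e-04 -1.e+00] f mat [ 1.03 -0.37 -0.3 ] w 0.050280146636381105
```

View pics/scene8.png

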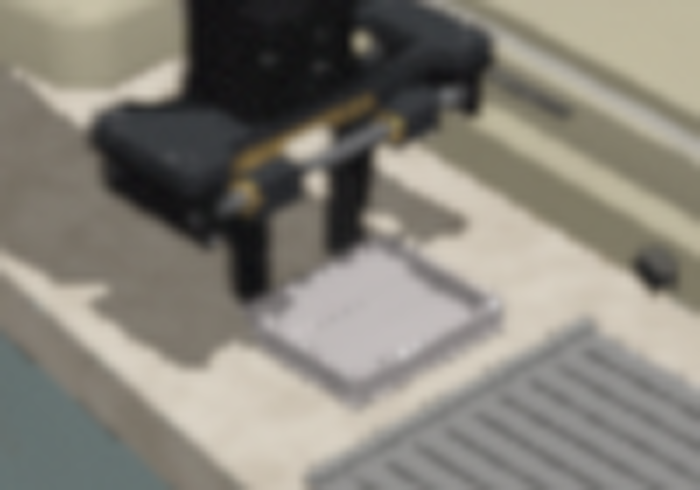

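Run:
```python
from h import *
u=lambda q:[(q[0]+.5)/7-.5+215,(q[1]+.5)/7-.5+160]
for q,z in (((357,405),0),((500,325),0),((354,382),18),((501,305),18),((255,318),17),((376,240),17),((310,480),0),((592,322),8)): print(q,z,mat(ray("scene",[u(q)],z/1e3)[0]))
```

```text
(357, 405) 0 [-27.7 -30.1  -0. ]
(500, 325) 0 [-28.5  63.    0. ]
(354, 382) 18 [-23.2 -36.3  18. ]
(501, 305) 18 [-21.6  55.7  18. ]
(255, 318) 17 [-92.2 -33.7  17. ]
(376, 240) 17 [-102.5   53.3   17. ]
(310, 480) 0 [ -1.2 -83.3   0. ]
(592, 322) 8 [ 7.  87.4  8. ]
```

The tray now slides square with the tool, and the gap to the kerb is about 25 mm. I continue.

drive_tool(
  targets=[-0.4,0,0,0,0,0,-0.8,0,0,0,0,0,-1.2,0,0,0,0,0,-1.6,0,0,0,0,0,-1.9,0,0,0,0,0,-2.1,0,0,0,0,0,-2.2,0,0,0,0,0,-2.3,0,0,0,0,0,-2.3,0,0,0,0,0],
)

```text
time: 8.6
position: [0.5063, -0.0383, -0.021]
tool_rot: [0.751, 0.66, 0.0, 0.0]
ft_force: [0.7, 0.0, -0.2]
grip_width: 0.05
```

Run:
```python
from h import *
st(); snap("scene","scene9",(160,230,215,315),7); st()
```

```text
t 8.6 mat mm [-92.6  12.  -21. ] toolx ang 82.58 z [ 0. -0. -1.] f mat [-0.12  0.72 -0.16] w 0.05000808300282984
t 8.65 mat mm [-92.6  11.9 -21. ] toolx ang 82.59 z [ 0.e+00 -1.e-04 -1.e+00] f mat [-0.   -0.49 -0.09] w 0.04992352627066514
```

View pics/scene9.png

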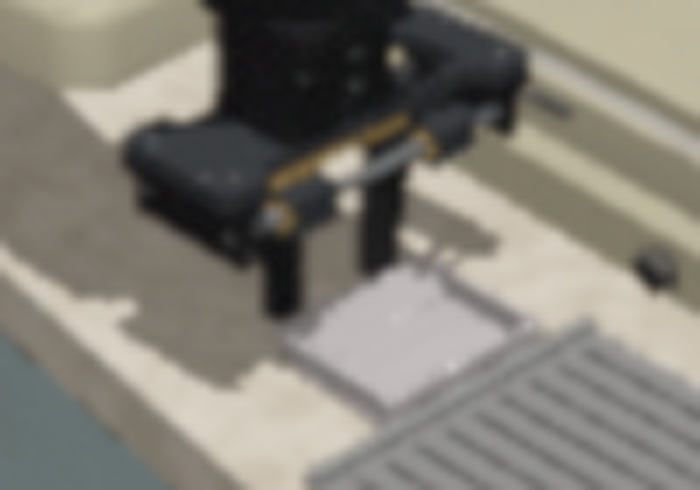

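drive_tool(
  targets=[-0.1,0,0,0,0,0,-0.2,0,0,0,0,0,-0.2,0,0,0,0,0],
)

```text
time: 8.9
position: [0.5063, -0.0386, -0.0209]
tool_rot: [0.752, 0.659, 0.001, -0.001]
ft_force: [1.3, 7.7, 0.4]
grip_width: 0.0501
```

drive_tool(
  targets=[-0.1,0,0,0,0,0,-0.1,0,0,0,0,0],
)

```text
time: 9.07
position: [0.5062, -0.0388, -0.0208]
tool_rot: [0.752, 0.659, 0.001, -0.001]
ft_force: [3.0, 11.1, 1.0]
grip_width: 0.0497
```

drive_tool(
  targets=[-0.1,0,0,0,0,0,-0.1,0,0,0,0,0],
)

```text
time: 9.23
position: [0.5061, -0.039, -0.0208]
tool_rot: [0.752, 0.659, 0.002, -0.001]
ft_force: [4.2, 14.9, 1.7]
grip_width: 0.0501
```

The tray is firmly against the kerb: force rises about 3.7 N per mm from TCP -92.4 mm. I'll relax to a few newtons, then start the arc to about 10°.

drive_tool(
  targets=[0.12,0,0,0,0,0,0.25,0,0,0,0,0,0.19,0,-0.3,0,0,0,0.11,0,-0.57,0,0,0,0.03,0,-0.86,0,0,0,-0.06,0,-1.13,0,0,0,-0.16,0,-1.4,0,0,0,-0.16,0,-1.4,0,0,0],
)

```text
time: 9.9
position: [0.5057, -0.0419, -0.0062]
tool_rot: [0.752, 0.659, 0.001, -0.001]
ft_force: [2.6, 10.4, 2.9]
grip_width: 0.0501
```

Run:
```python
from h import *
st(); snap("scene","scene10",(160,230,215,315),7); st()
```

```text
t 9.9 mat mm [-88.8  11.9  -6.2] toolx ang 82.49 z [ 7.0e-04  2.3e-03 -1.0e+00] f mat [-10.69   1.25   2.9 ] w 0.05005246170727046
t 9.95 mat mm [-88.9  11.9  -6.3] toolx ang 82.49 z [ 7.0e-04  2.3e-03 -1.0e+00] f mat [-10.56   0.81   3.04] w 0.05021945761871884
```

View pics/scene10.png

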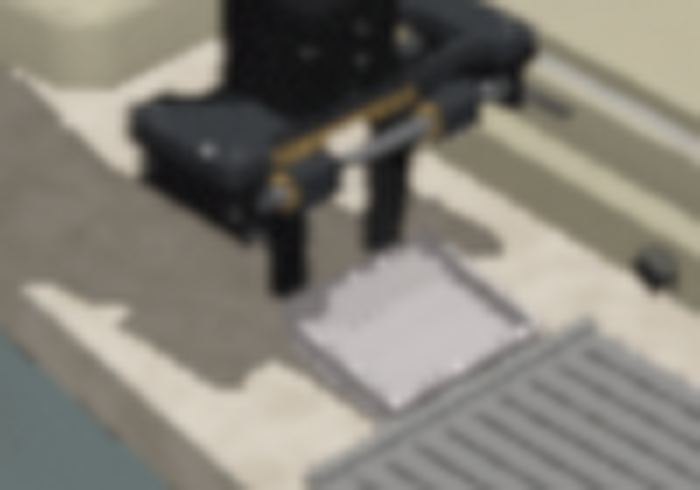

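The lip is rising at about 9° of tilt. The push force is a bit high at 10 N, so I continue the arc with slightly less forward lead.

drive_tool(
  targets=[0.02,0,-0.33,0,0,0,-0.13,0,-0.66,0,0,0,-0.3,0,-0.98,0,0,0,-0.49,0,-1.3,0,0,0,-0.69,0,-1.6,0,0,0,-0.9,0,-1.9,0,0,0,-0.9,0,-1.9,0,0,0],
)

```text
time: 10.53
position: [0.5046, -0.0509, 0.0133]
tool_rot: [0.752, 0.659, 0.001, -0.001]
ft_force: [2.5, 12.0, 6.8]
grip_width: 0.0499
```

Run:
```python
from h import *
st(); snap("scene","scene11",(160,230,215,315),7); st()
```

```text
t 10.53 mat mm [-79.8  11.9  13.3] toolx ang 82.47 z [ 0.001   0.0025 -1.    ] f mat [-12.18   0.97   6.83] w 0.04993665990203423
t 10.58 mat mm [-79.9  11.9  13.1] toolx ang 82.47 z [ 0.0011  0.0025 -1.    ] f mat [-10.51   0.68   6.07] w 0.050621893690957404
```

View pics/scene11.png

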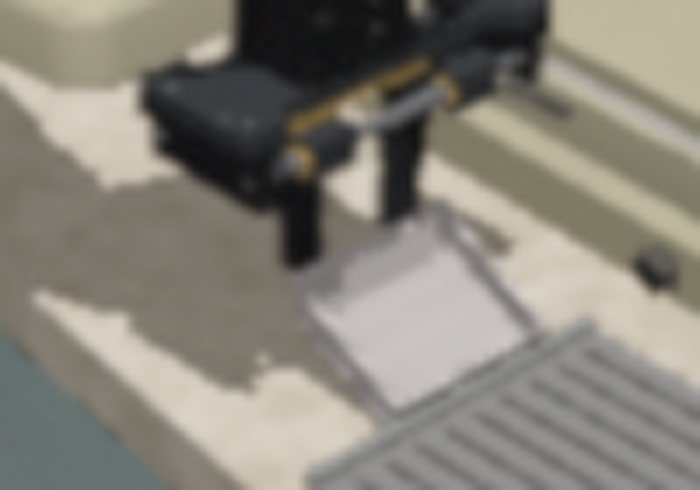

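The tray tilts cleanly at about 25°. The reaction lies along the kerb–lip line, so it is acting as a strut. I ease the lead by 2 mm and continue to about 40°, then level off.

drive_tool(
  targets=[0,0,-0.28,0,0,0,-0.24,0,-0.56,0,0,0,-0.48,0,-0.8,0,0,0,-0.74,0,-1,0,0,0,-1,0,-1.05,0,0,0,-1.3,0,-1.05,0,0,0,-1.3,0,-1.05,0,0,0],
)

```text
time: 11.17
position: [0.5027, -0.0664, 0.0227]
tool_rot: [0.751, 0.66, -0.0, 0.0]
ft_force: [0.4, 1.2, 1.2]
grip_width: 0.0501
```

Run:
```python
from h import *
st(); snap("scene","scene12",(150,230,215,315),7); st()
```

```text
t 11.17 mat mm [-64.2  12.   22.7] toolx ang 82.57 z [ 1.e-04 -6.e-04 -1.e+00] f mat [-1.26  0.26  1.18] w 0.05012407276724529
t 11.22 mat mm [-64.4  11.9  22.5] toolx ang 82.55 z [-1.e-04 -3.e-04 -1.e+00] f mat [-1.4  -0.72  1.36] w 0.049905968297808426
```

View pics/scene12.png

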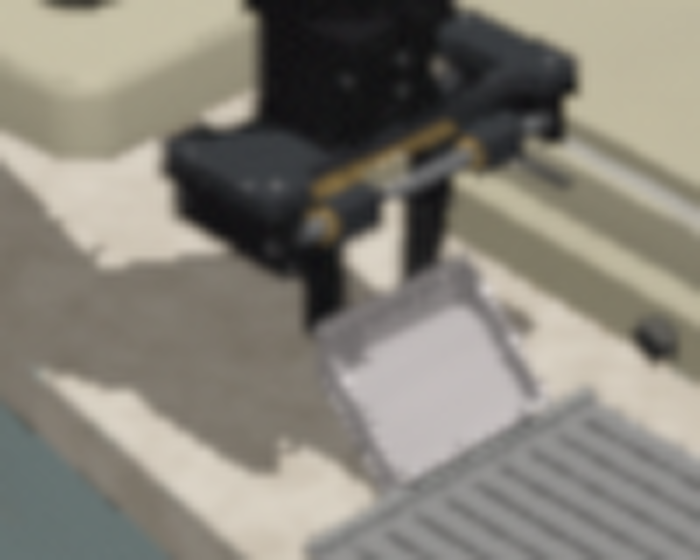

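The tilt is now about 40° and the force has dropped to about 1.3 N. I push on level, easing the tips to about 44 mm true height.

drive_tool(
  targets=[-0.4,0,0,0,0,0,-0.9,0,0.05,0,0,0,-1.4,0,0.15,0,0,0,-1.8,0,0.25,0,0,0,-2.2,0,0.35,0,0,0,-2.6,0,0.4,0,0,0,-3,0,0.4,0,0,0,-3,0,0.4,0,0,0],
)

```text
time: 11.88
position: [0.4989, -0.0962, 0.0184]
tool_rot: [0.752, 0.66, -0.0, 0.0]
ft_force: [-0.6, 0.2, 0.0]
grip_width: 0.0503
```

Run:
```python
from h import *
st(); snap("scene","scene13",(150,230,215,315),7); st()
```

```text
t 11.88 mat mm [-34.1  12.1  18.4] toolx ang 82.54 z [ 1.e-04 -4.e-04 -1.e+00] f mat [-0.15 -0.6   0.02] w 0.05030446336861859
t 11.93 mat mm [-34.5  12.   18.4] toolx ang 82.54 z [-0.e+00 -1.e-04 -1.e+00] f mat [-0.65  0.06 -0.34] w 0.049551526746637986
```

View pics/scene13.png

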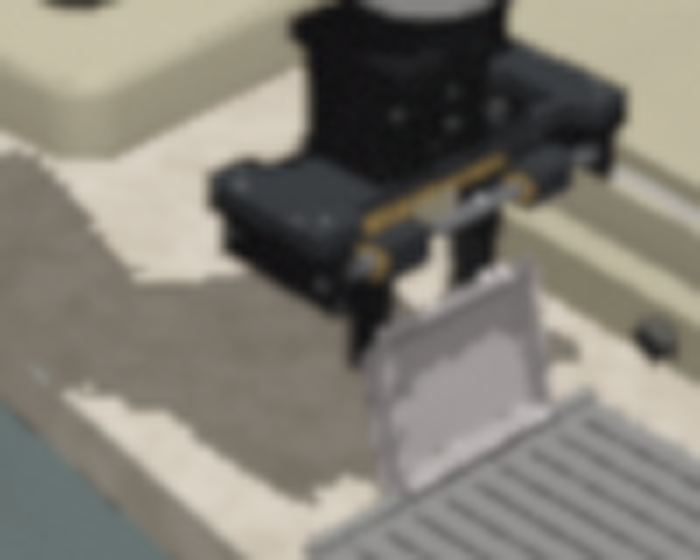

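The tray stands at roughly 65–70° on edge at the kerb. I continue slowly and level.

drive_tool(
  targets=[-0.3,0,0,0,0,0,-0.6,0,0,0,0,0,-0.9,0,0,0,0,0,-1.2,0,0,0,0,0,-1.5,0,0,0,0,0,-1.8,0,0,0,0,0,-2.1,0,0,0,0,0,-2.4,0,0,0,0,0,-2.4,0,0,0,0,0],
)

```text
time: 12.68
position: [0.4959, -0.1197, 0.0186]
tool_rot: [0.752, 0.66, 0.0, 0.0]
ft_force: [0.5, 0.1, -0.2]
grip_width: 0.0503
```

Run:
```python
from h import *
st(); snap("scene","scene14",(150,230,215,315),7); st()
```

```text
t 12.68 mat mm [-10.4  12.1  18.6] toolx ang 82.55 z [ 4.e-04 -4.e-04 -1.e+00] f mat [-0.17  0.46 -0.18] w 0.05026341175418404
t 12.73 mat mm [-10.7  12.   18.6] toolx ang 82.55 z [ 2.e-04 -1.e-04 -1.e+00] f mat [ 0.54  0.37 -0.06] w 0.049847063443481734
```

View pics/scene14.png

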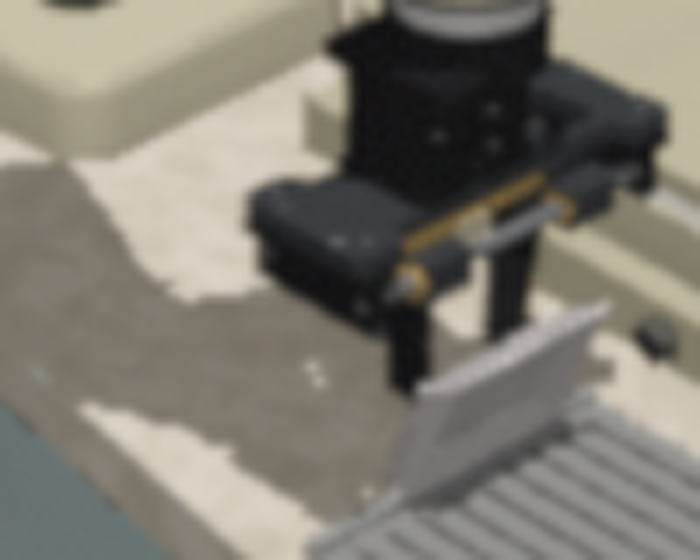

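It is just past upright, leaning over the mat with its edge at the kerb. I push on until it falls.

drive_tool(
  targets=[-0.3,0,0,0,0,0,-0.6,0,0,0,0,0,-0.9,0,0,0,0,0,-1.2,0,0,0,0,0,-1.5,0,0,0,0,0,-1.8,0,0,0,0,0,-1.8,0,0,0,0,0,-1.8,0,0,0,0,0],
)

```text
time: 13.4
position: [0.4934, -0.1371, 0.0185]
tool_rot: [0.752, 0.66, 0.0, 0.0]
ft_force: [0.4, 0.4, 0.1]
grip_width: 0.05
```

Run:
```python
from h import *
st(); snap("scene","scene15",(150,250,215,325),6); st()
```

```text
t 13.4 mat mm [ 7.1 11.9 18.5] toolx ang 82.56 z [ 0.  0. -1.] f mat [-0.46  0.29  0.06] w 0.050027831465744826
t 13.45 mat mm [ 7.  11.8 18.5] toolx ang 82.57 z [-1.e-04  1.e-04 -1.e+00] f mat [ 1.13  0.42 -0.43] w 0.04973883619305398
```

View pics/scene15.png

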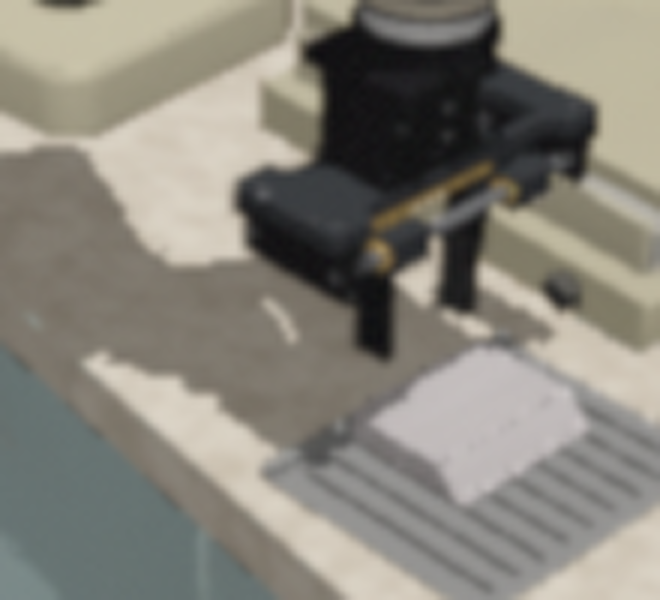

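The tray has fallen open side down on the mat. I retract back and up, then check.

drive_tool(
  targets=[1,0,-0.2,0,0,0,2.5,0,-1,0,0,0,4.5,0,-3,0,0,0,6.5,0,-6,0,0,0,8.5,0,-9,0,0,0,10,0,-12,0,0,0,11,0,-14,0,0,0,11.5,0,-15,0,0,0,11.5,0,-15,0,0,0],
)

```text
time: 14.2
position: [0.5098, -0.0211, 0.1713]
tool_rot: [0.75, 0.661, 0.002, 0.002]
ft_force: [1.0, -0.7, 0.1]
grip_width: 0.0499
```

Run:
```python
from h import *
st(); snap("scene","scene16",(160,260,220,340),6); p,d=snap("top","top16",(130,250,210,390),4.4); st()
P=p.astype(int); print(P[185,300],P[185,275],P[185,328])
np.savez("pics/t16.npz",p=p,d=d)
```

```text
t 14.2 mat mm [-110.    13.2  171.3] toolx ang 82.73 z [ 0.0057 -0.001  -1.    ] f mat [0.51 1.11 0.11] w 0.04990858904584868
t 14.3 mat mm [-108.8   11.5  168.6] toolx ang 82.66 z [ 1.e-04 -1.e-04 -1.e+00] f mat [-0.25 -0.43 -0.11] w 0.049845066794366774
[188 182 180] [150 145 135] [137 138 134]
```

View pics/scene16.png

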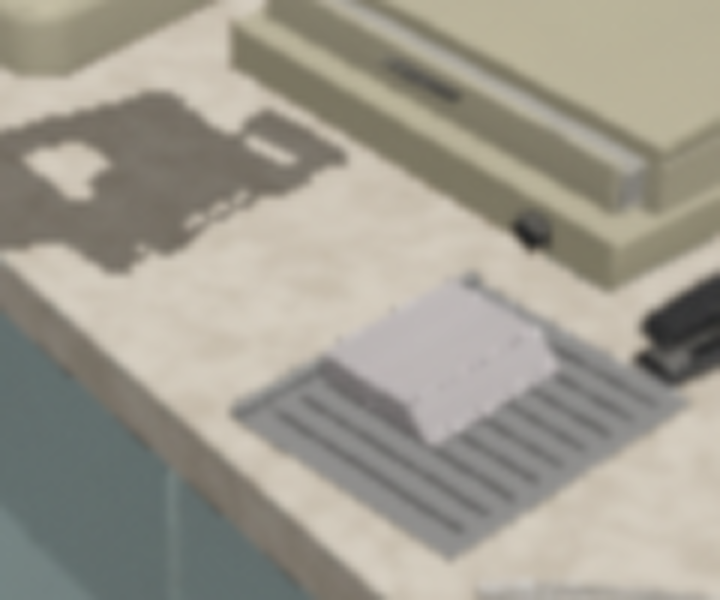

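View pics/top16.png

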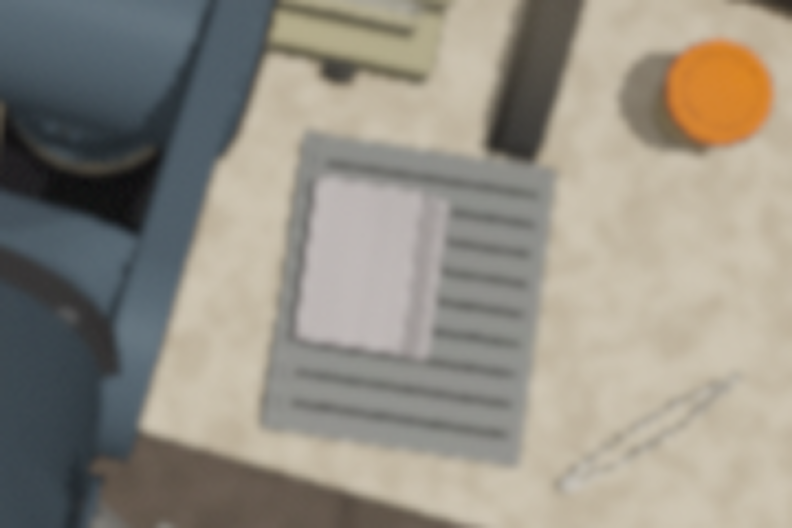

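Run:
```python
from h import *
u=lambda q:[(q[0]+.5)/4.4-.5+210,(q[1]+.5)/4.4-.5+130]
c=[mat(ray("top",[u(q)],z)[0]) for q,z in (((316,178),.021),((297,342),.021),((449,198),.005),((430,360),.005))]
print(c,np.mean(c,0))
a=np.load("pics/t16.npz"); d=a["d"]; C=robot.calibration("top");K=np.array(C["mtx"]);R=np.array(C["R"]);t=np.array(C["t"])
v,uu=np.mgrid[178:206:3,282:303:3]; pts=np.c_[uu.ravel(),v.ravel()].astype(float)
q=cv2.undistortPoints(pts.reshape(-1,1,2),K,np.array(C["distortion"])).reshape(-1,2)
dd=d[pts[:,1].astype(int),pts[:,0].astype(int)]
X=(np.c_[q,np.ones(len(q))]*dd[:,None]-t)@R
A=np.c_[X[:,:2],np.ones(len(X))]; s=np.linalg.lstsq(A,X[:,2],rcond=None)[0]; print("slope",s[:2],"z",np.median(X[:,2]))
```

```text
[array([10. , 58.3, 21. ]), array([ 12.5, -38.4,  21. ]), array([90.8, 61.5,  5. ]), array([ 92.3, -35.4,   5. ])] [51.4 11.5 13. ]
slope [-0.03310879  0.02858622] z 0.019359111891090155
```

The tray centre is at mat (51, 12) mm. Its underside is level within about 0.04 rad at about 20 mm height, and the robot is clear. I hand in.

```bash
python3 -c "
from rig import robot
print(robot.hand_in())"
```

```text
the job is handed in; nothing more can be done
None
```

The tray is lying open side down on the mat. I pushed it by its lip against the kerb with both fingertips (jaws 50 mm apart). I then raised the lip on the arc to about 40°, pushed on level past upright until it fell over, and withdrew the arm. I handed in at about 14.3 s of the 42 s allowed.

**Last checks:**
- **Position:** the tray's centre is 51 mm behind the kerb's front face and 12 mm off the mat's middle line.
- **Level:** it is level within about 0.04 rad, with the underside about 20 mm up.
- **Robot and other items:** the arm was clear of everything and showed no contact force. The cup and forceps look undisturbed in the last top picture. The bottle was outside the last pictures, but the arm did not go near it.

**What disagreed:**
- **Tip height:** the real fingertips were about 20–25 mm higher than the reported TCP. My first push therefore passed over the lip without touching the tray. I saw this in the pictures, backed out and lowered the tips to a reported -21 mm before pushing again.
- **Push force:** it reached about 15 N when I seated the tray at the kerb and 10–12 N early in the arc, above the 1 to 4 N expected. I eased the push, and it had dropped to about 1 N by 40° of tilt.

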